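# Line up two cores in the corner stop

### The arm

A 6-joint arm with a two-finger parallel gripper is mounted at the origin on a cart in front of the work surface, level with it; the furniture and walls round the work are solid. World frame = base frame: x ahead of the robot, y to its left, z up, the work surface at z = 0. Lengths are in m, angles in rad, forces in N, time in s.
With the tool pointing down it reaches from about 0.275 to 0.75 m from the base axis. Payload 10.2 kg.
Tool frame: the origin (TCP) lies midway between the tips of the shut fingers; the grasp point (between the pads) lies 19 mm behind it; z points along the fingers, y is the line along which they close (so a half turn about z gives the same grasp; the last joint's range is limited). The gripper opens to 85 mm and grips with 20 to 120 N. Pads are 22 mm wide; open, the fingers measure 114 mm over their backs; the gripper's body (76 mm by 85 mm) begins 54 mm behind the grasp point. The pads swing forward as they close: fully open they stand 13 mm farther back than shut.
Start: joints at [0.997, 0.313, 1.498, -0, 1.331, -0.223], TCP at [0.18, 0.493, 0.191] pointing down, gripper open.
Joint ranges: [-2.94, 2.94], [-0.97, 2.17], [0.19, 2.56], [-1.23, 4.37], [0.02, 3.11], [-2.88, 2.88]. Speed limits (rad/s): [2.39, 2.39, 3.01, 3.14, 3.14, 3.14].

### API

Orientations are given as a unit quaternion [x, y, z, w].
In Python, from bench import env gives the robot as it stands.
- The arm moves only by the tool apply_moves, never from a script. Its argument "rows" is text: rows parted by semicolons, each of 5 numbers parted by spaces: the opening, from -1 (shut) to 1 (fully open), then the shift along the tool's x, y, z scaled (see below), then the turn about the tool's z scaled (see below). A call has exactly 5 rows; each row is the pose to reach, as a shift and turn from the pose commanded when the call began, along the tool's axes at that moment; what a row does not reach only later rows make up. The controller multiplies each number of a shift by 30 cm and each number of a turn by 45 degrees. A row lasts 1/8 s, in which the tool goes at most 62.5 mm and 10.7 degrees, less where a joint would pass 70% of its speed; a pose out of reach is approached as far as the arm can. A call with a number of a shift or a turn outside -1 to 1 is refused whole. A call with a gripper value outside its range is refused whole. The fingers move at their own pace and stop on an object; the grip force is fixed at half the most. Time passes only in rows, so rows that repeat a pose let the fingers close, or fill a call up. It gives the time, the measured TCP pose, the force, the opening and the grip force at its end, in the units of the state.
- env.state(): the state, without advancing time (a new reading comes with each control period).
- env.capture(name): name is "side" or "top" or "wrist"; returns (picture, depth): 480x640x3 uint8, blue, green, red; 480x640 float32, m along the optical axis (not along the pixel's ray), 0 where there is no reading.
- env.camera_model(name): a dict with "fx", "fy", "cx", "cy" (pixels), "eye" and "orientation" of the camera in the world; the wrist camera has in their place "hand_eye" (4x4, takes a point from camera to tool coordinates, whose origin is the TCP and whose axes are the flange's). Camera axes: x right, y up, looking along -z (the intrinsics and any distortion apply to the point x, -y, -z); pixel columns grow to the right and rows downward; lengths in m; the calibration is good to about 2 mm. A picture is of the moment at which its call begins: read the wrist's pose just before it. camera_model takes no time and is no camera call.
- env.sign_off(): hands the job in; it is judged then, once.
The state is a dict: "time": time; "joint_positions": joint angles; "dq": joint speeds; "joint_efforts": joint torques, N m; "tcp_pos": TCP position; "tcp_rot": TCP orientation; "wrist_force": force on the tool from outside, world axes, zero at the start; "wrist_torque": the same for the moment, N m; "gripper_width": finger opening in m; "gripper_force": force on a finger pad.
Only numpy, scipy, OpenCV 4.12 (cv2) and the standard library are available. Lean on these libraries where they do the work, as an engineer would, in place of code of your own. Each camera call takes 0.05 s, during which the arm holds its last target. There are 200 camera calls.

### The job

Line up the two wide cores against the steel corner stop, ready for the log photograph: with the fingertips, push the flat core slice into the corner so that it touches both legs, and push the taller porous core up against the long leg right beside it, touching the slice. Only slide them along the table, never lift or tip them, and leave the small core, the jar and the carton where they stand.

Things in the scene. Friction and masses are not known exactly. Their poses are not given: they have to be found in the camera images.
- corner_stop: Dark steel L-shaped stop fixed to the table, 26 mm high, legs 14 mm thick. Origin: on the table at the inner corner. Long leg: 260 mm along its -y (robot's right), inner face x = 0 looking to -x (to the robot). Short leg: 115 mm along its -x (towards the robot), inner face y = 0 looking to -y. z is up. Mounting feet 13 mm high reach 33 mm behind the legs.
- core_slice_2: The flat core slice: speckled stone disc lying flat, 99.6 mm diameter, 32 mm thick, about 0.5 kg. It starts inside the angle of the stop, nearer the corner than the other wide core. Origin: centre of its underside; z is its axis (up); it slides on the table.
- core_porous: The taller porous core: coarse open-topped stone disc standing flat, 99.6 mm diameter, 55 to 60 mm tall, about 0.9 kg. It starts on the robot's side of the stop, to the right of the flat slice. Origin: centre of its underside; z is its axis (up); it slides on the table.
- mini_core_1: Bystander: small upright stone core, 50 mm diameter, 53 mm tall, loose. Origin: centre of its underside.
- grain_jar_4: Bystander: clear screw-top jar of stone grains, 51 mm diameter, 72 mm tall, loose. Origin: centre of its underside.
- crayon_box: Bystander: small flat carton, 50 x 85 x 22 mm (x, y, z), loose, to the left of the short leg. Origin: centre of its underside.
Things that resemble listed ones, but are neither listed nor needed, are in the scene too. Of the things like the core_slice_2, leave any that is pink; of the rest the smaller one is meant. Of the things that look like the core_porous, take the one that is farthest to the robot's left at the start.

How it is judged:
By the outcome, as a careful person would: the job done as asked, in the order asked, and still so for the second after the job is handed in, with the robot touching nothing.
It also fails if it takes over 51 s, if anything falls off the work surface, if the arm or the gripper's body presses on something with over 40 N, if the wrist force passes 120 N, or if a joint passes its speed limit or range.

## Working session

There is one attempt and no reset: what is moved stays moved. The work goes in short steps, Python scripts to look and compute and a tool call to move; the robot and the scene stay as the last step left them, time stands still between calls to the robot, and variables do not carry over. Pictures are saved under pics/ and viewed, at most 10 in all, crops included, and the job is handed in when it is done.

Besides the shell and the picture viewer there is one more tool, called after "Call:" by a JSON object that holds its "name" and its "arguments". apply_moves: Moves the arm, as the interface text tells. Its arguments: {"type":"object","properties":{"rows":{"type":"string"}},"required":["rows"]}

```bash
mkdir -p pics; ls
python3 - <<'E'
from bench import env
import cv2,numpy as np
s=env.state(); print(s)
for n in ["top","side"]:
    m=env.camera_model(n); print(n,m)
    p,d=env.capture(n); cv2.imwrite(f"pics/{n}0.png",p); np.savez(f"pics/{n}0.npz",p=p,d=d)
E
```

```text
pics
{'time': 0.0, 'joint_positions': array([ 9.96619792e-01,  3.13482381e-01,  1.49846009e+00,  2.32556521e-05,
        1.33102803e+00, -2.23403982e-01]), 'dq': array([-0.00128299,  0.00051639,  0.0009047 ,  0.00034565,  0.00073147,
       -0.0011463 ]), 'joint_efforts': array([ 1.78733485e-04, -4.12270725e+01, -2.59742653e+01, -1.92038297e-04,
        4.17847827e-03, -8.63827495e-06]), 'tcp_pos': array([0.1802288 , 0.49274993, 0.1907099 ]), 'tcp_rot': array([ 1.74491186e-01,  9.84658495e-01, -6.30480674e-04, -2.77919264e-04]), 'wrist_force': array([ 0.81488305, -0.58166966,  0.30621496]), 'wrist_torque': array([ 0.00707277,  0.04595389, -0.00435766]), 'gripper_force': 0.0, 'gripper_width': 0.08556298761692085}
top {'fx': 443.5345199166823, 'fy': 443.5345199166823, 'cx': 322.1742928020544, 'cy': 235.7856806993497, 'eye': array([ 0.49684287, -0.02133344,  0.96553562]), 'orientation': array([ 0.02490372, -0.01443052, -0.7003244 ,  0.71324421])}
side {'fx': 520.5831519519955, 'fy': 520.5831519519955, 'cx': 328.04831378698054, 'cy': 236.77581292011354, 'eye': array([ 0.24927887, -1.10746196,  0.68107441]), 'orientation': array([ 0.49528231, -0.0685519 , -0.10106805,  0.86010541])}
```

View pics/top0.png

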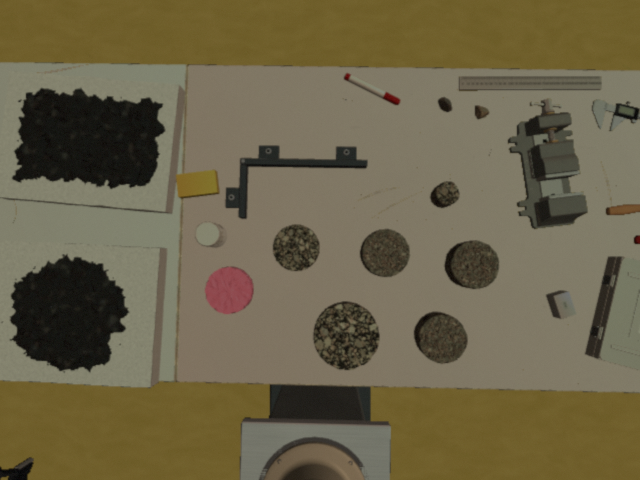

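View pics/side0.png

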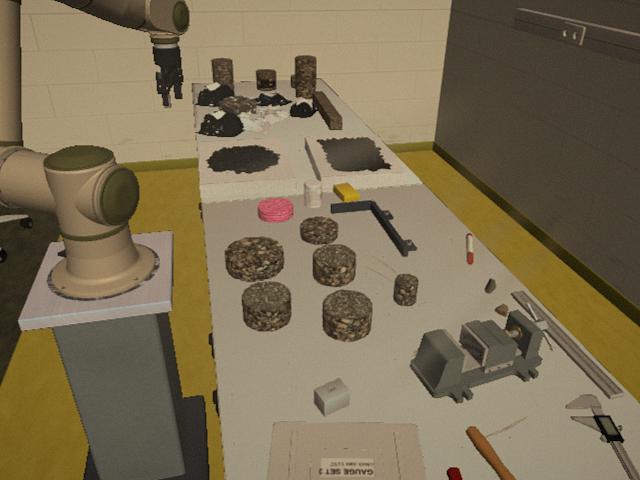

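The top view shows three slice-like things: pink (229,290), grey (297,248) and a larger grey (346,335). The smaller non-pink one, at (297,248), fits core_slice_2. Three look like the porous core: (385,253), (474,264) and (442,338). The leftmost, at (385,253), is core_porous. The stop's inner corner is at about (246,166).

```bash
cat > h.py <<'E'
import numpy as np,cv2
from scipy.spatial.transform import Rotation as R
from bench import env
def ray(m,u,v):
    d=np.array([(u-m["cx"])/m["fx"],-(v-m["cy"])/m["fy"],-1.0]); return R.from_quat(m["orientation"]).apply(d)
def onplane(m,u,v,z):
    r=ray(m,u,v); return m["eye"]+r*(z-m["eye"][2])/r[2]
def cloud(m,d):
    v,u=np.mgrid[:480,:640]
    c=np.stack([(u-m["cx"])/m["fx"],-(v-m["cy"])/m["fy"],-np.ones_like(u,float)],-1)*d[...,None]
    return R.from_quat(m["orientation"]).apply(c.reshape(-1,3)).reshape(480,640,3)+m["eye"]
def discs(p,d,m,zlo,zhi,box):
    P=cloud(m,d); z=P[...,2]
    k=((z>zlo)&(z<zhi)&(d>0)).astype(np.uint8)
    k=cv2.morphologyEx(k,cv2.MORPH_OPEN,np.ones((3,3)))
    out=[]
    for c in cv2.findContours(k,cv2.RETR_EXTERNAL,cv2.CHAIN_APPROX_NONE)[0]:
        if cv2.contourArea(c)<100: continue
        q=np.zeros_like(k); cv2.drawContours(q,[c],-1,1,-1); zz=z[(q>0)&(k>0)]; h=np.median(zz)
        (u,v),r=cv2.minEnclosingCircle(c)
        mu=cv2.moments(c)
        if not(box[0]<u<box[1] and box[2]<v<box[3]): continue
        print(np.round([u,v,r,mu['m10']/mu['m00'],mu['m01']/mu['m00'],cv2.contourArea(c)],1),"h",round(float(h),4),"centre",np.round(onplane(m,u,v,h),4))
E
python3 - <<'E'
from h import *
a=np.load("pics/top0.npz");p,d=a["p"],a["d"];m=env.camera_model("top")
P=cloud(m,d); print("table z",np.median(P[100:130,200:330,2]),np.median(P[200:230,400:425,2]))
discs(p,d,m,.024,.045,(170,500,140,380)); print(); discs(p,d,m,.045,.09,(170,500,140,380));print();discs(p,d,m,.014,.035,(170,370,140,230))
c=cv2.resize(p[140:300,170:490],None,fx=2.5,fy=2.5,interpolation=cv2.INTER_CUBIC);cv2.imwrite("pics/crop.png",c)
E
```

```text
table z 0.0005872816985818541 0.00040875302239568034
[ 345.6  335.6   34.   346.1  335.5 3380.5] h 0.0415 centre [ 0.3432 -0.0592  0.0415]
[ 228.4  289.6   23.8  228.4  289.7 1663.5] h 0.0304 centre [0.4319 0.1881 0.0304]
[ 295.8  247.1   23.4  296.   247.  1627.5] h 0.0304 centre [0.524  0.0482 0.0304]
[331.  163.5  36.  330.3 162.  309. ] h 0.0265 centre [ 0.7042 -0.0229  0.0265]
[267.5 161.   10.9 268.1 160.8 103. ] h 0.0265 centre [0.7075 0.1133 0.0265]
[246.  187.   29.8 243.  182.9 272. ] h 0.0269 centre [0.6505 0.1579 0.0269]
[170.5 181.   27.2 169.2 182.9 190.5] h 0.0372 centre [0.6591 0.3169 0.0372]

[ 442.7  338.1   25.1  442.6  338.1 1828.5] h 0.0551 centre [ 0.3446 -0.255   0.0551]
[ 474.   264.5   24.9  474.4  264.1 1809. ] h 0.055 centre [ 0.4943 -0.3181  0.055 ]
[ 385.4  252.3   24.2  385.4  252.3 1751. ] h 0.0552 centre [ 0.5158 -0.1374  0.0552]
[208.5 233.5  13.7 208.6 233.7 515.5] h 0.0717 centre [0.547  0.2228 0.0717]
[447.1 192.8  12.3 447.  192.7 420. ] h 0.0521 centre [ 0.6411 -0.2638  0.0521]

[196.5 183.   22.6 196.6 183.  874.5] h 0.0227 centre [0.6582 0.2657 0.0227]
[ 303.   188.    69.9  285.9  170.2 1132.5] h 0.0261 centre [0.6505 0.0359 0.0261]
[173.5 165.5  46.8 173.5 166.5 222. ] h 0.0246 centre [0.695  0.3162 0.0246]
```

View pics/crop.png

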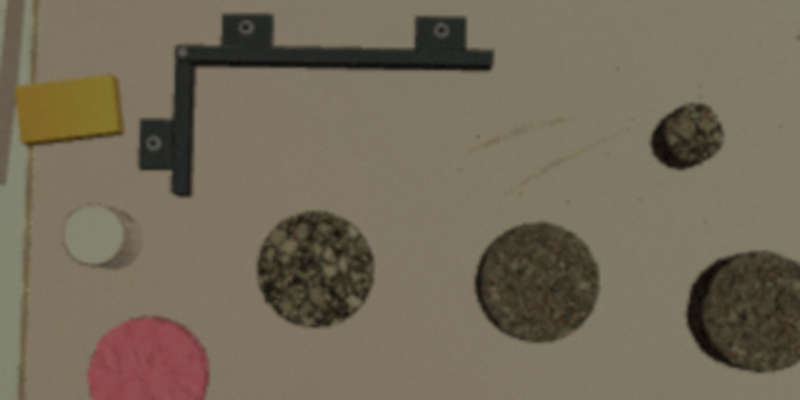

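The crop confirms both: the speckled slice at (297,248) and the porous core at (385,253). The mini core (447,193) lies to the right and clear. Next is the stop's exact pose.

Run:
```python
from h import *
a=np.load("pics/top0.npz");p=a["p"];m=env.camera_model("top")
g=cv2.cvtColor(p,cv2.COLOR_BGR2GRAY).astype(float)
def edge(prof,i0):  # half-level crossings outwards from darkest
    i=int(np.argmin(prof)); hi=np.percentile(prof,85); th=(prof[i]+hi)/2
    j=i
    while prof[j]<th: j-=1
    lo=j+(prof[j]-th)/(prof[j]-prof[j+1])
    k=i
    while prof[k]<th: k+=1
    return i0+lo, i0+k-(prof[k]-th)/(prof[k]-prof[k-1])
L=[];S=[]
for c in list(range(284,331))+list(range(359,363)):
    e=edge(g[148:180,c],148); L.append((c,)+e)
for r in list(range(172,184))+list(range(209,214)):
    e=edge(g[r,228:262],228); S.append((r,)+e)
def fit(P,name):
    P=np.array(P)[:,:2]; l=cv2.fitLine(P.astype(np.float32),cv2.DIST_HUBER,0,.01,.01).ravel()
    print(name,"dir",l[:2],np.degrees(np.arctan2(l[1],l[0])),"pt",l[2:], "res",np.std((P-l[2:])@[-l[1],l[0]])); return l
for i,z,t in((0,.026,"outer top"),(1,0,"inner bottom")):
    A=[onplane(m,c,e[i],z) for c,*e in L]; B=[onplane(m,e[i],r,z) for r,*e in S]
    a1=fit(A,t+" long");b1=fit(B,t+" short")
    k=np.linalg.solve(np.c_[a1[:2],-b1[:2]],b1[2:]-a1[2:]); print("corner",a1[2:]+k[0]*a1[:2])
m2=env.camera_model("wrist");print(m2)
```

```text
outer top long dir [0.00223787 0.9999975 ] 89.87177 pt [0.7133528  0.02290812] res 0.00027397470225786066
outer top short dir [ 0.9999914 -0.0041368] -0.23702168 pt [0.64985627 0.17323445] res 0.00020406481145837692
corner [0.7136886  0.17297038]
inner bottom long dir [0.00433737 0.9999906 ] 89.75148 pt [0.70147204 0.025529  ] res 0.0002191430254994648
inner bottom short dir [ 9.9999964e-01 -8.4583904e-04] -0.04846301 pt [0.6616875  0.16072187] res 0.00018408855826349387
corner [0.70205826 0.16068773]
{'fx': 354.1454252135737, 'fy': 354.1454252135737, 'cx': 325.7468953322312, 'cy': 235.74572403651288, 'hand_eye': array([[-3.54208742e-04,  9.48084493e-01,  3.18018347e-01,
         8.17244215e-02],
       [ 9.99999723e-01,  1.27469162e-04,  7.33785048e-04,
        -1.03766751e-03],
       [ 6.55152693e-04,  3.18018518e-01, -9.48084275e-01,
        -1.82169067e-01],
       [ 0.00000000e+00,  0.00000000e+00,  0.00000000e+00,
         1.00000000e+00]])}
```

```bash
cat >> h.py <<'E'
def to(*targets,phi=None):
    s=env.state(); r=R.from_quat(s["tcp_rot"]); M=r.as_matrix(); f=np.degrees(np.arctan2(M[1,0],M[0,0]))
    print("t",round(s["time"],2),"tcp",np.round(s["tcp_pos"],4),"phi",round(f,2),"zaxis",np.round(M[:,2],4),"F",np.round(s["wrist_force"],1),"w",round(s["gripper_width"],4))
    for t in targets: print(t,"->",np.round(r.inv().apply(np.array(t)-s["tcp_pos"])/.3,3))
    if phi is not None: print("turn",round(-(((phi-f+180)%360)-180)/45,3))
E
python3 -c "
from h import *
to((.33,.26,.13),(.463,.02,.12),phi=206)"
```

```text
t 0.1 tcp [0.1803 0.4928 0.1908] phi 159.9 zaxis [-6.e-04 -9.e-04 -1.e+00] F [0.  0.7 0.1] w 0.0853
(0.33, 0.26, 0.13) -> [-0.735 -0.557  0.203]
(0.463, 0.02, 0.12) -> [-1.427 -1.156  0.237]
turn -1.024
```

Call:
{"name": "apply_moves", "arguments": {"rows": "0.18 -0.15 -0.11 0.1 -0.2; 0.18 -0.3 -0.22 0.2 -0.4; 0.18 -0.45 -0.33 0.2 -0.6; 0.18 -0.6 -0.45 0.2 -0.8; 0.18 -0.735 -0.557 0.2 -1"}}

```text
time: 0.72
tcp_pos: [0.3275, 0.2647, 0.1312]
tcp_rot: [-0.208, 0.978, -0.0, -0.0]
wrist_force: [-1.0, 0.1, -0.5]
gripper_width: 0.0503
gripper_force: 0.0
```

```bash
python3 -c "
from h import *
to((.46,.017,.09),(.46,.017,.011),phi=206)"
```

```text
t 0.72 tcp [0.3275 0.2647 0.1312] phi -156.01 zaxis [-2.e-04 -1.e-04 -1.e+00] F [-1.   0.1 -0.5] w 0.0503
(0.46, 0.017, 0.09) -> [-0.068 -0.934  0.137]
(0.46, 0.017, 0.011) -> [-0.068 -0.934  0.401]
turn -0.045
```

Call:
{"name": "apply_moves", "arguments": {"rows": "0.18 -0.02 -0.2 0.1 -0.03; 0.18 -0.04 -0.4 0.14 -0.03; 0.18 -0.05 -0.6 0.14 -0.03; 0.18 -0.068 -0.8 0.14 -0.03; 0.18 -0.068 -0.934 0.14 -0.03"}}

```text
time: 1.35
tcp_pos: [0.4591, 0.0156, 0.0891]
tcp_rot: [-0.216, 0.976, -0.0, -0.0]
wrist_force: [-0.1, 0.4, -0.1]
gripper_width: 0.0505
gripper_force: 0.0
```

```bash
python3 -c "
from h import *
to((.46,.017,.011),(.524,.0482,.011),(.594,.0824,.011),phi=206)"
```

```text
t 1.35 tcp [0.4591 0.0156 0.0891] phi -155.04 zaxis [-1.e-04 -1.e-04 -1.e+00] F [-0.1  0.4 -0.1] w 0.0505
(0.46, 0.017, 0.011) -> [-0.005  0.003  0.26 ]
(0.524, 0.0482, 0.011) -> [-0.242  0.007  0.26 ]
(0.594, 0.0824, 0.011) -> [-0.502  0.012  0.26 ]
turn -0.023
```

Call:
{"name": "apply_moves", "arguments": {"rows": "0.18 0 0 0.1 -0.02; 0.18 0 0 0.2 -0.02; 0.18 0 0 0.26 -0.02; 0.18 -0.03 0 0.26 -0.02; 0.18 -0.07 0 0.26 -0.02"}}

```text
time: 1.98
tcp_pos: [0.4785, 0.0272, 0.0121]
tcp_rot: [-0.225, 0.974, -0.0, 0.001]
wrist_force: [-0.0, -0.2, -0.4]
gripper_width: 0.0499
gripper_force: 0.0
```

Call:
{"name": "apply_moves", "arguments": {"rows": "0.18 -0.04 0 0 0; 0.18 -0.08 0 0 0; 0.18 -0.12 0 0 0; 0.18 -0.16 0 0 0; 0.18 -0.18 0 0 0"}}

```text
time: 2.6
tcp_pos: [0.5265, 0.0509, 0.0113]
tcp_rot: [-0.225, 0.974, -0.0, 0.0]
wrist_force: [-0.9, -0.1, -0.8]
gripper_width: 0.0504
gripper_force: 0.0
```

```bash
python3 -c "
from h import *
to((.594,.0824,.011),phi=206)
m=env.camera_model('top');p,d=env.capture('top');discs(p,d,m,.024,.045,(170,500,140,380));cv2.imwrite('pics/t1.png',cv2.resize(p[130:310,170:490],None,fx=2.5,fy=2.5))"
```

```text
t 2.6 tcp [0.5265 0.0509 0.0113] phi -154.02 zaxis [ 1.e-04  0.e+00 -1.e+00] F [-0.9 -0.1 -0.8] w 0.0504
(0.594, 0.0824, 0.011) -> [-0.248 -0.004  0.001]
turn -0.0
[ 345.6  335.6   34.   346.1  335.4 3356.5] h 0.0415 centre [ 0.3431 -0.0593  0.0415]
[216.  287.5  18.9 212.1 287.3 292. ] h 0.0303 centre [0.4358 0.2145 0.0303]
[242.  193.   15.3 241.9 192.7 135.5] h 0.0268 centre [0.6375 0.1661 0.0268]
[354.5 162.   12.9 354.8 162.3 113. ] h 0.0265 centre [ 0.7082 -0.0731  0.0265]
[322.1 162.5  18.1 322.1 161.7 156.5] h 0.0266 centre [ 0.7061 -0.0037  0.0266]
[271.  167.   32.  265.2 162.8 277. ] h 0.0265 centre [0.6946 0.1055 0.0265]
```

View pics/t1.png

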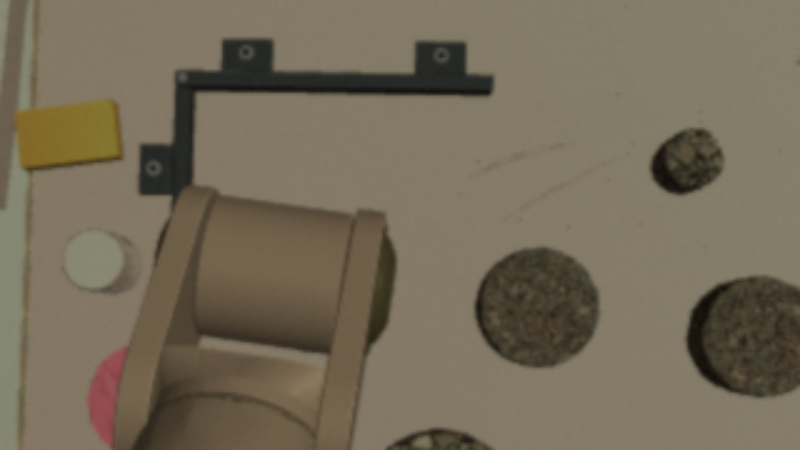

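The top view is blocked by the arm, which covers roughly (160,185)–(395,450) of the crop and hides the slice. I'll switch to the wrist camera.

```bash
cat >> h.py <<'E'
def wrist(name,zlo=.024,zhi=.045,save=True):
    s=env.state(); p,d=env.capture("wrist"); m=dict(env.camera_model("wrist")); H=m["hand_eye"]
    T=np.eye(4);T[:3,:3]=R.from_quat(s["tcp_rot"]).as_matrix();T[:3,3]=s["tcp_pos"]; W=T@H
    m["eye"]=W[:3,3]; m["orientation"]=R.from_matrix(W[:3,:3]).as_quat()
    if save: cv2.imwrite(f"pics/{name}.png",p)
    np.savez(f"pics/{name}.npz",p=p,d=d,W=W); return p,d,m
def fitdisc(m,d,zlo,zhi,guess,r=.0498):
    """centre of a disc of known radius from cloud points of its top rim band"""
    from scipy.optimize import least_squares
    P=cloud(m,d).reshape(-1,3); P=P[d.ravel()>0]
    k=(P[:,2]>zlo)&(P[:,2]<zhi)&(np.hypot(*(P[:,:2]-guess).T)<.07); Q=P[k,:2]
    hull=cv2.convexHull((Q*1000).astype(np.float32)).reshape(-1,2)/1000
    f=least_squares(lambda c:np.hypot(*(hull-c).T)-r,guess,loss="soft_l1",f_scale=.001)
    c,rr=cv2.minEnclosingCircle((Q*1000).astype(np.float32))
    print("h",round(float(np.median(P[k,2])),4),"n",k.sum(),"fit",np.round(f.x,4),"rms",round(float(np.sqrt(np.mean(f.fun**2))),4),"mec",np.round(c,1),round(rr,1))
E
python3 -c "
from h import *
p,d,m=wrist('w1'); print(m['eye'])
fitdisc(m,d,.025,.036,np.array([.575,.074]))"
```

```text
[0.45290086 0.01393611 0.1934372 ]
h 0.0293 n 11679 fit [0.5536 0.0625] rms 0.0146 mec [531.4  51.8] 48.7
```

View pics/w1.png

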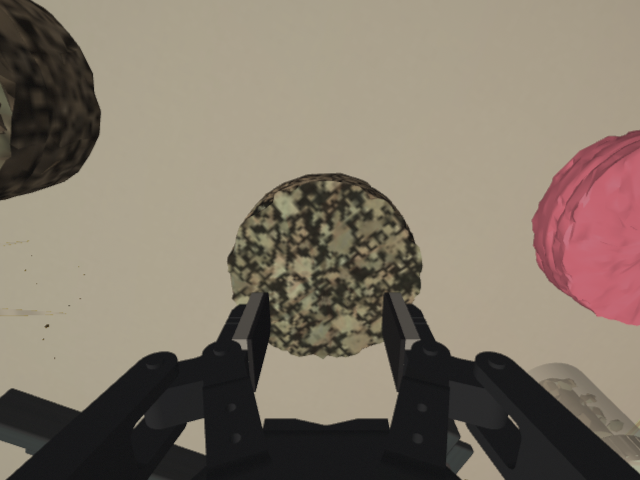

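The wrist view shows the slice at (325,268) with the fingertips at (258,300) and (395,300). I need to check whether the slice has moved at all.

```bash
python3 -c "
from h import *
a=np.load('pics/w1.npz');W=a['W'];d=a['d'];m=dict(env.camera_model('wrist'));m['eye']=W[:3,3];m['orientation']=R.from_matrix(W[:3,:3]).as_quat()
for u,v in((229,265),(421,265),(325,190),(325,355),(325,268)): print(u,v,onplane(m,u,v,.031))
P=cloud(m,d)
for u,v in((325,268),(325,190),(325,350),(258,300),(250,330),(395,300),(402,330),(500,100),(610,230)): print(u,v,P[v,u])
to()
"
```

```text
229 265 [0.53680866 0.00124104 0.031     ]
421 265 [0.49498403 0.08714437 0.031     ]
325 190 [0.48196006 0.02769815 0.031     ]
325 355 [0.56380065 0.06747655 0.031     ]
325 268 [0.51735729 0.04490288 0.031     ]
325 268 [0.51769785 0.04506649 0.03014174]
325 190 [0.48222758 0.02782484 0.02950461]
325 350 [0.56203658 0.06661532 0.02928873]
258 300 [0.52903587 0.02011997 0.06421071]
250 330 [0.52808485 0.02105615 0.08643602]
395 300 [0.50422761 0.07035616 0.06478088]
402 330 [0.50456627 0.06863925 0.08691386]
500 100 [ 0.40649438  0.09055453 -0.00054507]
610 230 [0.43936712 0.16016333 0.03027079]
t 2.7 tcp [0.5262 0.0508 0.0112] phi -154.01 zaxis [ 0. -0. -1.] F [0.  0.1 0.1] w 0.0504
```

The slice hasn't moved: it is still at about (0.518,0.045), and the visible fingertips read about z=0.06. I'll check the fingertip height from the side view.

```bash
python3 -c "
from h import *
a=np.load('pics/w1.npz');W=a['W'];m=env.camera_model('wrist')
q=np.linalg.inv(m['hand_eye'])@np.array([0,0,0,1]);print('tcp px',m['cx']+m['fx']*q[0]/-q[2],m['cy']+m['fy']*q[1]/q[2],q)
p,d=env.capture('side');ms=env.camera_model('side')
r=R.from_quat(ms['orientation']).inv().apply(np.array([.526,.051,.011])-ms['eye']);u,v=ms['cx']+ms['fx']*r[0]/-r[2],ms['cy']+ms['fy']*r[1]/r[2];print(u,v)
u,v=int(u),int(v);cv2.imwrite('pics/s1.png',cv2.resize(p[v-90:v+60,u-100:u+100],None,fx=4,fy=4,interpolation=cv2.INTER_CUBIC))
"
```

```text
tcp px 327.44313202830267 272.04194770195323 [ 9.52992864e-04 -2.03922261e-02 -1.98968731e-01  1.00000000e+00]
319.0791687805937 230.83929566674405
```

View pics/s1.png

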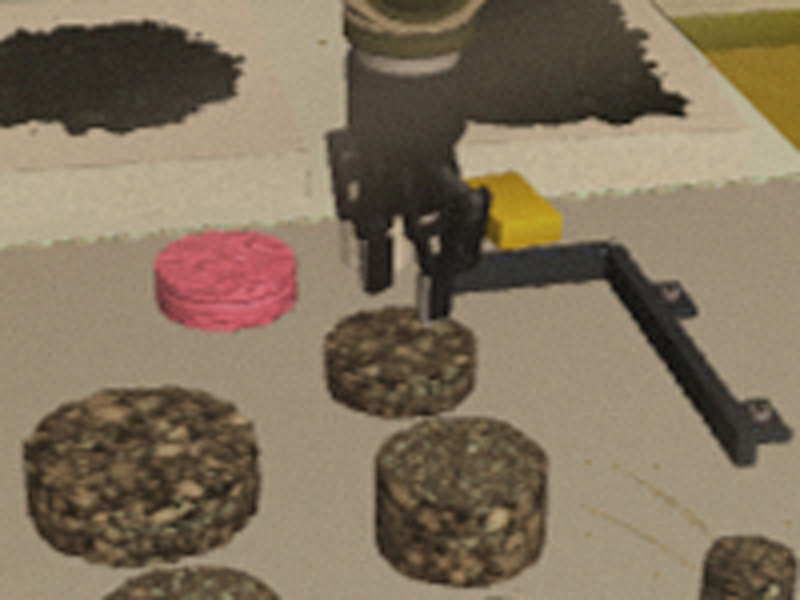

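The side view shows the tips at about (375,290) and (432,318), hovering clearly above the slice. The real tips therefore sit higher than the reported TCP. I'll back out and measure the tip offset with the fingers shut.

```bash
cat >> h.py <<'E'
def tips(f):
    a=np.load(f'pics/{f}.npz');d=a['d'];m=dict(env.camera_model('wrist'));H=m['hand_eye'];m['eye']=H[:3,3];m['orientation']=R.from_matrix(H[:3,:3]).as_quat()
    Q=cloud(m,d);ok=(d>0)&(abs(Q[...,0])<.02)&(abs(Q[...,1])<.06)&(Q[...,2]<-.025)&(Q[...,2]>-.09)
    for sgn in(-1,1):
        q=Q[ok&(Q[...,1]*sgn>0)]; 
        if len(q): print(sgn,len(q),"z pct 100,98,90",np.round(np.percentile(q[:,2],[100,98,90]),4),"x",np.round(np.percentile(q[:,0],[2,98]),4),"y",np.round(np.percentile(q[:,1],[2,98]),4))
E
python3 -c "
from h import *
tips('w1'); to((.458,.0175,.011),(.458,.0175,.09))"
```

```text
-1 3490 z pct 100,98,90 [-0.0423 -0.0462 -0.0527] x [-0.0088  0.0141] y [-0.0489 -0.0261]
1 3505 z pct 100,98,90 [-0.0426 -0.0463 -0.0529] x [-0.0087  0.0141] y [0.024  0.0474]
t 2.75 tcp [0.5258 0.0506 0.0112] phi -154.03 zaxis [-3.e-04  0.e+00 -1.e+00] F [ 0.2  0.6 -0.4] w 0.0504
(0.458, 0.0175, 0.011) -> [ 0.252 -0.     0.001]
(0.458, 0.0175, 0.09) -> [ 0.252 -0.    -0.263]
```

```bash
python3 -c "
from h import *
a=np.load('pics/w1.npz');d=a['d'];m=dict(env.camera_model('wrist'));H=m['hand_eye'];m['eye']=H[:3,3];m['orientation']=R.from_matrix(H[:3,:3]).as_quat()
Q=cloud(m,d)
for u,v in((325,435),(325,465),(300,430),(240,440),(150,360),(220,355),(235,330),(420,440),(100,420)): print(u,v,np.round(Q[v,u],4))"
```

```text
325 435 [ 0.0118 -0.0011 -0.1182]
325 465 [ 0.0123 -0.0011 -0.1261]
300 430 [ 0.0118 -0.0071 -0.1168]
240 440 [ 0.0175 -0.0192 -0.1246]
150 360 [ 0.0135 -0.0537 -0.0933]
220 355 [ 0.0129 -0.0336 -0.0902]
235 330 [ 0.0114 -0.033  -0.0743]
420 440 [ 0.0162  0.0194 -0.1235]
100 420 [ 0.0126 -0.056  -0.1146]
```

Call:
{"name": "apply_moves", "arguments": {"rows": "0.18 0.1 0 0 0; 0.18 0.2 0 0 0; 0.18 0.25 0 0 0; 0.18 0.25 0 0.03 0; 0.18 0.25 0 0.08 0"}}

```text
time: 3.38
tcp_pos: [0.4591, 0.0177, -0.0133]
tcp_rot: [-0.225, 0.974, -0.0, 0.001]
wrist_force: [0.6, -0.7, 0.4]
gripper_width: 0.0508
gripper_force: 0.0
```

```bash
python3 -c "
from h import *
to((.459,.0177,-.032),(.592,.079,-.032))"
```

```text
t 3.38 tcp [ 0.4591  0.0177 -0.0133] phi -154.04 zaxis [ 1.2e-03 -2.0e-04 -1.0e+00] F [ 0.6 -0.7  0.4] w 0.0508
(0.459, 0.0177, -0.032) -> [0.001 0.    0.062]
(0.592, 0.079, -0.032) -> [-0.488 -0.01   0.063]
```

Call:
{"name": "apply_moves", "arguments": {"rows": "0.18 0 0 0.03 0; 0.18 0 0 0.06 0; 0.18 -0.02 0 0.06 0; 0.18 -0.045 0 0.06 0; 0.18 -0.08 0 0.06 0"}}

```text
time: 4.0
tcp_pos: [0.4804, 0.0284, -0.0305]
tcp_rot: [-0.225, 0.974, -0.0, -0.0]
wrist_force: [-4.1, -2.5, 1.4]
gripper_width: 0.0506
gripper_force: 1.9
```

Contact made (about 5 N). Pushing on.

Call:
{"name": "apply_moves", "arguments": {"rows": "0.18 -0.04 0 0 0; 0.18 -0.08 0 0 0; 0.18 -0.12 0 0 0; 0.18 -0.16 0 0 0; 0.18 -0.20 0 0 0"}}

```text
time: 4.62
tcp_pos: [0.5345, 0.0549, -0.0306]
tcp_rot: [-0.225, 0.974, -0.0, -0.0]
wrist_force: [-4.9, -3.5, 2.9]
gripper_width: 0.0506
gripper_force: 2.6
```

```bash
cat >> h.py <<'E'
def rim(f,z,th=None):
    """top-face centre from wrist cloud: tool-free points near height z"""
    a=np.load(f'pics/{f}.npz');d=a['d'];W=a['W'];m=dict(env.camera_model('wrist'));m['eye']=W[:3,3];m['orientation']=R.from_matrix(W[:3,:3]).as_quat()
    P=cloud(m,d);k=((abs(P[...,2]-z)<.005)&(d>0)).astype(np.uint8);k=cv2.morphologyEx(k,cv2.MORPH_OPEN,np.ones((5,5)))
    n,l,st,ce=cv2.connectedComponentsWithStats(k)
    for i in range(1,n):
        if st[i,4]>1500:
            q=P[l==i][:,:2];c,r=cv2.minEnclosingCircle((q*1000).astype(np.float32)); print("blob px",np.round(ce[i]),"n",st[i,4],"mec mm",np.round(c,1),round(r,1))
E
python3 -c "
from h import *
wrist('w2');rim('w2',.030);to((.592,.079,-.032))"
```

```text
blob px [326. 381.] n 10263 mec mm [558.3  65.6] 32.7
t 4.67 tcp [ 0.5359  0.0553 -0.0304] phi -154.02 zaxis [ 0.0016  0.     -1.    ] F [-1.2  0.9  0.1] w 0.0502
(0.592, 0.079, -0.032) -> [-0.203 -0.011  0.006]
```

Call:
{"name": "apply_moves", "arguments": {"rows": "0.18 -0.04 0 0 0; 0.18 -0.08 0 0 0; 0.18 -0.12 0 0 0; 0.18 -0.16 0 0 0; 0.18 -0.18 0 0 0"}}

```text
time: 5.3
tcp_pos: [0.583, 0.0785, -0.0307]
tcp_rot: [-0.225, 0.974, -0.0, -0.0]
wrist_force: [-4.8, -3.8, 5.7]
gripper_width: 0.0502
gripper_force: 3.4
```

```bash
python3 -c "
from h import *
to((.55,.0585,-.032),(.55,.0585,.06),(.5,-.02,.09),phi=180)"
```

```text
t 5.3 tcp [ 0.583   0.0785 -0.0307] phi -154.01 zaxis [-0.e+00 -1.e-04 -1.e+00] F [-4.8 -3.8  5.7] w 0.0502
(0.55, 0.0585, -0.032) -> [ 0.128 -0.012  0.004]
(0.55, 0.0585, 0.06) -> [ 0.128 -0.012 -0.302]
(0.5, -0.02, 0.09) -> [ 0.393 -0.174 -0.402]
turn 0.577
```

Call:
{"name": "apply_moves", "arguments": {"rows": "0.18 0.08 0 0 0; 0.18 0.16 -0.02 0 0; 0.18 0.25 -0.1 -0.15 0.2; -1 0.35 -0.17 -0.3 0.4; -1 0.39 -0.17 -0.4 0.577"}}

```text
time: 5.92
tcp_pos: [0.5003, -0.0205, 0.0915]
tcp_rot: [0.003, 1.0, -0.0, 0.002]
wrist_force: [0.2, 1.5, 0.3]
gripper_width: 0.0148
gripper_force: 0.0
```

```bash
python3 -c "
from h import *
wrist('w3');rim('w3',.030);tips('w3')
m=env.camera_model('top');p,d=env.capture('top');discs(p,d,m,.024,.045,(170,500,140,380));cv2.imwrite('pics/t2.png',cv2.resize(p[130:310,170:490],None,fx=2.5,fy=2.5))
to()"
```

```text
blob px [607. 136.] n 8913 mec mm [431.3 182.7] 48.7
blob px [492. 357.] n 3420 mec mm [620.7 108.3] 47.7
-1 3428 z pct 100,98,90 [-0.0408 -0.0454 -0.0529] x [-0.0077  0.0138] y [-0.0379 -0.0085]
1 3434 z pct 100,98,90 [-0.0412 -0.0455 -0.0528] x [-0.0079  0.0138] y [0.006  0.0351]
[361.5 339.   28.  367.6 341.5 741.5] h 0.0416 centre [ 0.337  -0.092   0.0416]
[336.1 308.8  11.5 336.3 310.  195.5] h 0.0413 centre [ 0.3975 -0.0387  0.0413]
[ 228.4  289.6   23.8  228.5  289.7 1656.5] h 0.0303 centre [0.4319 0.1881 0.0303]
[242.5 202.   15.2 241.7 200.5 127.5] h 0.0267 centre [0.6182 0.1645 0.0267]
[ 271.9  195.7   23.1  271.9  195.8 1591. ] h 0.0305 centre [0.6321 0.1016 0.0305]
[300.9 167.5  61.3 297.5 162.1 539.5] h 0.0265 centre [0.6946 0.0414 0.0265]
[173.  148.5  62.9 173.4 147.4 361. ] h 0.0368 centre [0.729  0.3143 0.0368]
t 6.03 tcp [ 0.5014 -0.0199  0.0924] phi 179.81 zaxis [ 0.0071 -0.0015 -1.    ] F [ 0.4  0.4 -0.4] w 0.0003
```

View pics/t2.png

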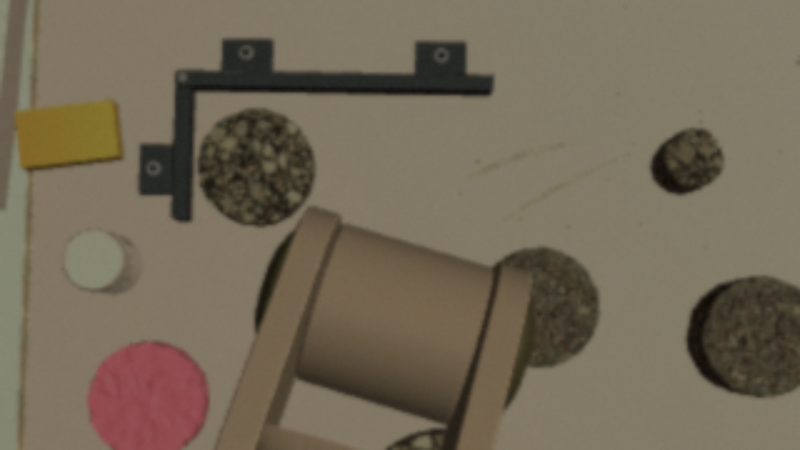

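The top view shows the slice at crop (256,167), which is (0.632,0.102): about 19 mm short of the long leg and 9 mm short of the short leg. Next, nudge it with the fingers shut.

```bash
python3 -c "
from h import *
to((.545,.1016,.09),(.545,.1016,-.028),phi=180)"
```

```text
t 6.03 tcp [ 0.5014 -0.0199  0.0924] phi 179.81 zaxis [ 0.0071 -0.0015 -1.    ] F [ 0.4  0.4 -0.4] w 0.0003
(0.545, 0.1016, 0.09) -> [-0.144  0.406  0.009]
(0.545, 0.1016, -0.028) -> [-0.141  0.406  0.402]
turn -0.004
```

Call:
{"name": "apply_moves", "arguments": {"rows": "-1 -0.08 0.2 0 0; -1 -0.14 0.4 0 0; -1 -0.143 0.406 0.15 0; -1 -0.143 0.406 0.35 0; -1 -0.143 0.406 0.4 0"}}

```text
time: 6.65
tcp_pos: [0.5403, 0.1035, -0.0345]
tcp_rot: [-0.001, 1.0, 0.0, -0.003]
wrist_force: [0.7, 0.0, -0.0]
gripper_width: -0.0
gripper_force: 0.0
```

```bash
python3 -c "
from h import *
to((.572,.1016,-.028),(.592,.1016,-.028),phi=180)"
```

```text
t 6.65 tcp [ 0.5403  0.1035 -0.0345] phi -179.88 zaxis [-6.4e-03  4.0e-04 -1.0e+00] F [ 0.7  0.  -0. ] w -0.0
(0.572, 0.1016, -0.028) -> [-0.105 -0.007 -0.022]
(0.592, 0.1016, -0.028) -> [-0.172 -0.007 -0.023]
turn 0.003
```

Call:
{"name": "apply_moves", "arguments": {"rows": "-1 -0.05 -0.005 -0.015 0; -1 -0.09 -0.005 -0.015 0; -1 -0.115 -0.005 -0.015 0; -1 -0.14 -0.005 -0.015 0; -1 -0.155 -0.005 -0.015 0"}}

```text
time: 7.28
tcp_pos: [0.589, 0.1015, -0.0255]
tcp_rot: [-0.0, 1.0, 0.0, -0.0]
wrist_force: [-5.4, -0.5, 4.5]
gripper_width: 0.0001
gripper_force: 2.9
```

Call:
{"name": "apply_moves", "arguments": {"rows": "-1 -0.005 0 0 0; -1 -0.01 0 0 0; -1 -0.015 0 0 0; -1 -0.018 0 0 0; -1 -0.02 0 0 0"}}

```text
time: 7.9
tcp_pos: [0.5895, 0.1015, -0.0256]
tcp_rot: [-0.001, 1.0, -0.0, -0.007]
wrist_force: [-34.5, -2.4, 25.4]
gripper_width: -0.0
gripper_force: 17.1
```

Slice is against the long leg at 34 N. Next, push it along +y into the short leg.

```bash
python3 -c "
from h import *
to((.560,.1,-.026),(.56,.005,-.026),(.65,.005,-.026),phi=180)"
```

```text
t 7.9 tcp [ 0.5895  0.1015 -0.0256] phi -179.91 zaxis [-1.360e-02 -5.000e-04 -9.999e-01] F [-34.5  -2.4  25.4] w -0.0
(0.56, 0.1, -0.026) -> [ 0.098 -0.005  0.003]
(0.56, 0.005, -0.026) -> [ 0.099 -0.322  0.003]
(0.65, 0.005, -0.026) -> [-0.201 -0.322 -0.001]
turn 0.002
```

Call:
{"name": "apply_moves", "arguments": {"rows": "-1 0.06 0 0 0; -1 0.11 -0.005 0 0; -1 0.11 -0.12 0 0; -1 0.11 -0.24 0 0; -1 0.11 -0.32 0 0"}}

```text
time: 8.52
tcp_pos: [0.5629, 0.0038, -0.0255]
tcp_rot: [0.0, 1.0, -0.0, 0.001]
wrist_force: [0.0, 0.8, -1.0]
gripper_width: -0.0
gripper_force: 0.0
```

```bash
python3 -c "
from h import *
to((.65,.005,-.027),(.65,.037,-.027),phi=180)"
```

```text
t 8.53 tcp [ 0.5629  0.0038 -0.0255] phi 179.98 zaxis [ 2.3e-03 -4.0e-04 -1.0e+00] F [ 0.   0.8 -1. ] w -0.0
(0.65, 0.005, -0.027) -> [-0.29   0.004  0.006]
(0.65, 0.037, -0.027) -> [-0.29   0.111  0.006]
turn -0.0
```

Call:
{"name": "apply_moves", "arguments": {"rows": "-1 -0.15 0.005 0 0; -1 -0.28 0.01 0 0; -1 -0.29 0.05 0 0; -1 -0.29 0.09 0 0; -1 -0.29 0.11 0 0"}}

```text
time: 9.15
tcp_pos: [0.6483, 0.0394, -0.0261]
tcp_rot: [-0.001, 1.0, -0.0, -0.0]
wrist_force: [-1.5, -2.3, -1.1]
gripper_width: 0.0001
gripper_force: 0.9
```

Call:
{"name": "apply_moves", "arguments": {"rows": "-1 0 0.01 0 0; -1 0 0.02 0 0; -1 0 0.027 0 0; -1 0 0.033 0 0; -1 0 0.038 0 0"}}

```text
time: 9.78
tcp_pos: [0.6491, 0.0469, -0.026]
tcp_rot: [0.0, 1.0, -0.002, -0.0]
wrist_force: [-3.5, -19.0, 1.2]
gripper_width: 0.0004
gripper_force: 9.8
```

Call:
{"name": "apply_moves", "arguments": {"rows": "-1 0.02 -0.1 0 0; -1 0.1 -0.25 -0.2 -0.2; 0.18 0.25 -0.42 -0.32 -0.45; 0.18 0.42 -0.6 -0.32 -0.7; 0.18 0.6 -0.78 -0.32 -0.95"}}

```text
time: 10.4
tcp_pos: [0.51, -0.1429, 0.0677]
tcp_rot: [-0.344, 0.939, -0.001, 0.001]
wrist_force: [0.8, -0.5, -0.3]
gripper_width: 0.0501
gripper_force: 0.0
```

```bash
python3 -c "
from h import *
m=env.camera_model('top');p,d=env.capture('top');discs(p,d,m,.024,.045,(230,330,140,250));discs(p,d,m,.045,.07,(360,410,200,300))
to((.462,-.192,.06),(.462,-.192,-.024),phi=227)
wrist('w4',save=False);tips('w4')"
```

```text
[294.  161.   17.1 295.1 161.4 134.5] h 0.0267 centre [0.7084 0.0564 0.0267]
[ 263.2  180.3   31.5  264.   183.3 2101.5] h 0.0299 centre [0.665  0.1209 0.0299]
t 10.45 tcp [ 0.5064 -0.1466  0.0675] phi -139.29 zaxis [-5.e-04 -1.e-03 -1.e+00] F [ 1.4 -5.4 -0.7] w 0.0506
(0.462, -0.192, 0.06) -> [ 0.211 -0.018  0.025]
(0.462, -0.192, -0.024) -> [ 0.21  -0.018  0.305]
turn -0.14
-1 3509 z pct 100,98,90 [-0.0421 -0.0465 -0.0528] x [-0.0085  0.0143] y [-0.0486 -0.0259]
1 3504 z pct 100,98,90 [-0.0426 -0.0464 -0.0529] x [-0.0084  0.0143] y [0.0241 0.0477]
```

Call:
{"name": "apply_moves", "arguments": {"rows": "0.18 0.015 -0.01 0 -0.05; 0.18 0.03 -0.015 0 -0.1; 0.18 0.03 -0.015 0 -0.1; 0.18 0.03 -0.015 0 -0.1; 0.18 0.03 -0.015 0 -0.1"}}

```text
time: 11.12
tcp_pos: [0.5068, -0.1508, 0.0667]
tcp_rot: [-0.377, 0.926, 0.0, 0.0]
wrist_force: [-0.0, 0.9, 0.8]
gripper_width: 0.0503
gripper_force: 0.0
```

```bash
python3 -c "
from h import *
m=env.camera_model('top');p,d=env.capture('top')
P=cloud(m,d)
k=((P[...,2]>.0285)&(P[...,2]<.035)&(d>0)&(P[...,1]>.04)&(P[...,1]<.18)&(P[...,0]>.58)&(P[...,0]<.70)).astype(np.uint8)
k=cv2.morphologyEx(k,cv2.MORPH_OPEN,np.ones((5,5)))
c=max(cv2.findContours(k,cv2.RETR_EXTERNAL,cv2.CHAIN_APPROX_NONE)[0],key=cv2.contourArea)
(u,v),r=cv2.minEnclosingCircle(c);print(u,v,r,onplane(m,u,v,.0305))
p2,d2,m2=wrist('w5',save=False);rim('w5',.055)
to((.462,-.192,-.024),(.603,-.041,-.024),phi=227)"
```

```text
268.8333435058594 190.4166717529297 18.709308624267578 [0.64341693 0.10828797 0.0305    ]
blob px [101.  54.] n 19972 mec mm [ 497.9 -318.1] 48.9
blob px [330. 276.] n 17190 mec mm [ 515.3 -139. ] 49.8
blob px [ 43. 284.] n 3327 mec mm [ 641.4 -265.2] 24.9
t 11.22 tcp [ 0.5067 -0.151   0.0667] phi -135.65 zaxis [ 0.e+00  1.e-04 -1.e+00] F [-0.1 -0.2 -1.1] w 0.0501
(0.462, -0.192, -0.024) -> [0.202 0.006 0.302]
(0.603, -0.041, -0.024) -> [-0.486  0.038  0.302]
turn -0.059
```

Call:
{"name": "apply_moves", "arguments": {"rows": "0.18 0.15 0 0 -0.05; 0.18 0.2 0 0 -0.05; 0.18 0.2 0 0.1 -0.05; 0.18 0.2 0 0.25 -0.05; 0.18 0.2 0 0.3 -0.05"}}

```text
time: 11.85
tcp_pos: [0.4727, -0.1775, -0.0266]
tcp_rot: [-0.382, 0.924, -0.013, -0.017]
wrist_force: [-1.9, -3.7, 3.7]
gripper_width: 0.0506
gripper_force: 1.5
```

```bash
python3 -c "
from h import *
to((.462,-.192,-.024),(.4785,-.176,-.024),(.602,-.0435,-.024),phi=227)"
```

```text
t 11.85 tcp [ 0.4727 -0.1775 -0.0266] phi -135.14 zaxis [-0.0208 -0.037  -0.9991] F [-1.9 -3.7  3.7] w 0.0506
(0.462, -0.192, -0.024) -> [ 0.06  -0.009 -0.006]
(0.4785, -0.176, -0.024) -> [-0.017 -0.01  -0.009]
(0.602, -0.0435, -0.024) -> [-0.62   0.012 -0.034]
turn -0.048
```

```bash
python3 -c "
from h import *
s=env.state();print(s['joint_positions'],s['dq'],s['wrist_torque'],s['joint_efforts'])
p,d,m=wrist('w6',save=False);rim('w6',.055);to();print(env.state()['joint_positions'])"
```

```text
[-0.56622012  0.5632394   1.77454808 -0.05899474  0.80233714 -2.87915954] [-0.0085411   0.18668692  0.03734187 -0.0055036  -0.2426201   0.000628  ] [-0.37364925  0.05697031 -0.11456457] [  2.06287824 -42.09758878 -15.49543798   0.38131666   0.35816375
  -0.09579303]
blob px [ 37. 120.] n 17627 mec mm [ 483.3 -293.7] 38.4
blob px [456.  17.] n 6631 mec mm [ 370.9 -229.2] 29.6
blob px [314. 394.] n 6037 mec mm [ 480.6 -174.8] 32.4
t 11.9 tcp [ 0.4722 -0.1771 -0.0276] phi -135.15 zaxis [-0.0222 -0.0358 -0.9991] F [-1.9 -2.7 -3. ] w 0.0502
[-0.56624704  0.56479747  1.77542869 -0.05868506  0.80174421 -2.87925613]
```

Joint 6 is right at its limit, so I'll back off at once and use a heading of about 205°, still a stable cradle for the oblique push.

Call:
{"name": "apply_moves", "arguments": {"rows": "0.18 0.05 0 -0.02 0.1; 0.18 0.1 0 -0.1 0.2; 0.18 0.1 0 -0.25 0.3; 0.18 0.1 0 -0.3 0.4; 0.18 0.1 0 -0.3 0.45"}}

```text
time: 12.52
tcp_pos: [0.4544, -0.1949, 0.0678]
tcp_rot: [-0.213, 0.977, -0.017, -0.013]
wrist_force: [0.2, 0.1, -0.6]
gripper_width: 0.0504
gripper_force: 0.0
```

```bash
python3 -c "
from h import *
p,d,m=wrist('w7',save=False);rim('w7',.055);rim('w7',.030);to((.455,-.17,.06),(.455,-.17,-.024),phi=207);print(env.state()['joint_positions'])"
```

```text
blob px [309.  54.] n 19929 mec mm [ 343.2 -256.9] 49.2
blob px [108. 229.] n 19962 mec mm [ 494.5 -321.9] 49.7
blob px [346. 367.] n 9395 mec mm [ 515.6 -149. ] 48.2
t 12.57 tcp [ 0.454  -0.1947  0.0671] phi -155.53 zaxis [-0.0186 -0.0374 -0.9991] F [-0.4 -0.7  0.1] w 0.0504
(0.455, -0.17, 0.06) -> [-0.038  0.074  0.02 ]
(0.455, -0.17, -0.024) -> [-0.047  0.081  0.3  ]
turn -0.056
[-0.61745492  0.3876781   1.74728457 -0.0489736   1.00069278 -2.58948242]
```

Call:
{"name": "apply_moves", "arguments": {"rows": "0.18 0 0.06 0 -0.12; 0.18 -0.01 0.06 0.02 -0.12; 0.18 -0.015 0.065 0.12 -0.12; 0.18 -0.02 0.07 0.25 -0.12; 0.18 -0.02 0.07 0.29 -0.12"}}

```text
time: 13.2
tcp_pos: [0.4476, -0.1759, -0.0235]
tcp_rot: [-0.259, 0.966, -0.014, -0.016]
wrist_force: [-0.3, -0.7, 0.7]
gripper_width: 0.0504
gripper_force: 0.0
```

```bash
python3 -c "
from h import *
to((.469,-.1675,-.022),(.594,-.0345,-.022),phi=210);print(env.state()['joint_positions'])"
```

```text
t 13.2 tcp [ 0.4476 -0.1759 -0.0235] phi -150.02 zaxis [-0.0231 -0.0348 -0.9991] F [-0.3 -0.7  0.7] w 0.0504
(0.469, -0.1675, -0.022) -> [-0.075 -0.011 -0.008]
(0.594, -0.0345, -0.022) -> [-0.658  0.164 -0.033]
turn -0.0
[-0.59237592  0.52068976  1.84297004 -0.05949422  0.77855172 -2.64435369]
```

Call:
{"name": "apply_moves", "arguments": {"rows": "0.18 -0.04 -0.005 -0.005 0; 0.18 -0.075 -0.011 -0.008 0; 0.18 -0.11 0 -0.01 0; 0.18 -0.15 0.012 -0.012 0; 0.18 -0.19 0.024 -0.014 0"}}

```text
time: 13.82
tcp_pos: [0.4949, -0.1413, -0.0189]
tcp_rot: [-0.259, 0.966, -0.016, -0.014]
wrist_force: [-3.8, -5.5, 1.5]
gripper_width: 0.0504
gripper_force: 2.6
```

Call:
{"name": "apply_moves", "arguments": {"rows": "0.18 -0.04 0.012 -0.002 0; 0.18 -0.08 0.024 -0.004 0; 0.18 -0.12 0.036 -0.006 0; 0.18 -0.16 0.048 -0.008 0; 0.18 -0.20 0.06 -0.01 0"}}

```text
time: 14.45
tcp_pos: [0.5376, -0.0952, -0.0189]
tcp_rot: [-0.259, 0.966, -0.015, -0.015]
wrist_force: [-3.2, -3.1, 0.3]
gripper_width: 0.0505
gripper_force: 2.6
```

```bash
python3 -c "
from h import *
p,d,m=wrist('w8');rim('w8',.055);to((.594,-.0345,-.022),phi=210);print(env.state()['joint_positions'])"
```

```text
blob px [324. 390.] n 7997 mec mm [548.9 -87.8] 30.8
t 14.5 tcp [ 0.5386 -0.0942 -0.0188] phi -149.91 zaxis [-0.0189 -0.0369 -0.9991] F [-0.5  0.4 -0.3] w 0.0504
(0.594, -0.0345, -0.022) -> [-0.26  0.08 -0.  ]
turn 0.002
[-0.36478673  0.62084453  1.63624156 -0.05309207  0.88967656 -2.42766969]
```

View pics/w8.png

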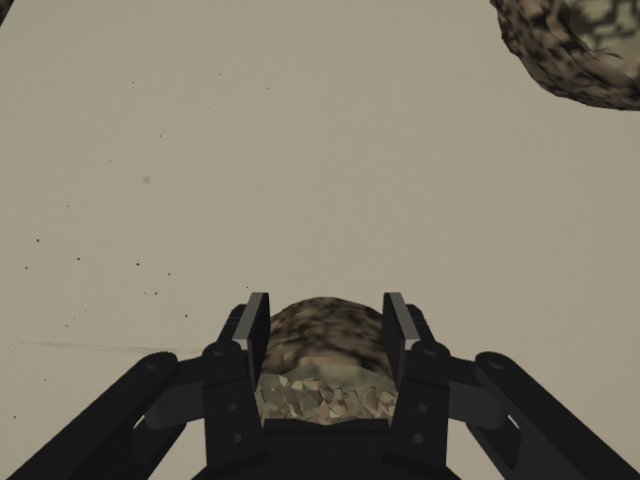

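The porous core sits centred between the fingers at (325,360). Continuing the push.

Call:
{"name": "apply_moves", "arguments": {"rows": "0.18 -0.04 0.012 0 0; 0.18 -0.09 0.026 0 0; 0.18 -0.14 0.042 0 0; 0.18 -0.19 0.058 0 0; 0.18 -0.22 0.068 0 0"}}

```text
time: 15.12
tcp_pos: [0.5848, -0.0458, -0.0206]
tcp_rot: [-0.259, 0.966, -0.016, -0.014]
wrist_force: [-8.5, -10.4, 13.5]
gripper_width: 0.0502
gripper_force: 7.7
```

```bash
python3 -c "
from h import *
to((.54,-.065,-.02),(.50,-.09,.09),phi=180);print(env.state()['joint_positions'])"
```

```text
t 15.12 tcp [ 0.5848 -0.0458 -0.0206] phi -149.95 zaxis [-0.019  -0.039  -0.9991] F [ -8.5 -10.4  13.5] w 0.0502
(0.54, -0.065, -0.02) -> [0.161 0.019 0.003]
(0.5, -0.09, 0.09) -> [ 0.332  0.005 -0.357]
turn 0.668
[-0.2558709   0.69338933  1.50316662 -0.05215915  0.95421202 -2.32129468]
```

Call:
{"name": "apply_moves", "arguments": {"rows": "0.18 0.08 0 0 0; 0.18 0.16 0.01 0 0; 0.18 0.25 0.01 -0.1 0.2; -1 0.33 0.005 -0.3 0.4; -1 0.33 0.005 -0.35 0.66"}}

```text
time: 15.75
tcp_pos: [0.5007, -0.09, 0.09]
tcp_rot: [-0.008, 1.0, -0.019, -0.007]
wrist_force: [-0.0, 0.8, 0.0]
gripper_width: 0.0144
gripper_force: 0.0
```

```bash
python3 -c "
from h import *
m=env.camera_model('top');p,d=env.capture('top');discs(p,d,m,.0285,.04,(230,340,140,250));discs(p,d,m,.045,.07,(250,480,140,300));cv2.imwrite('pics/t3.png',cv2.resize(p[130:310,170:490],None,fx=2.5,fy=2.5))
to((.53,-.02,.09),phi=180);print(env.state()['joint_positions'])"
```

```text
[279.  184.   14.1 282.2 183.2 147. ] h 0.0309 centre [0.6575 0.0869 0.0309]
[268.6 186.8  23.1 263.8 188.9 794.5] h 0.0307 centre [0.6511 0.109  0.0307]
[ 474.2  264.5   24.8  474.5  264.2 1802.5] h 0.0552 centre [ 0.4943 -0.3185  0.0552]
[447.1 192.8  12.3 447.1 192.8 416. ] h 0.0523 centre [ 0.6411 -0.2638  0.0523]
[ 327.3  194.6   23.7  326.8  194.1 1640.5] h 0.0553 centre [ 0.6327 -0.0164  0.0553]
t 15.8 tcp [ 0.5015 -0.0899  0.0907] phi -179.5 zaxis [-0.0133 -0.0389 -0.9992] F [ 1.5 -0.9  2.7] w 0.0069
(0.53, -0.02, 0.09) -> [-0.097  0.232 -0.008]
turn 0.011
[-0.38329038  0.38773115  1.67411379 -0.04660557  1.07801291 -1.9411024 ]
```

View pics/t3.png

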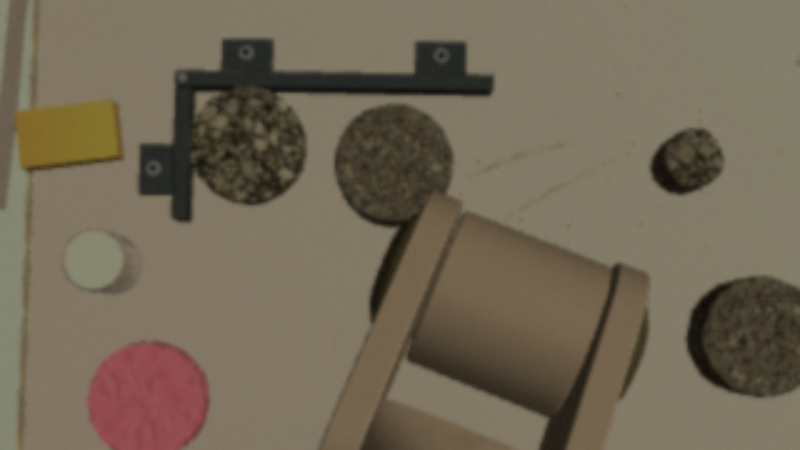

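The top view shows the slice at crop (247,146), at (0.651,0.109) in the corner touching both legs. The porous core is at (394,163), which is (0.633,-0.016): 18 mm short of the long leg and 28 mm from the slice.

```bash
python3 -c "
from h import *
to((.545,-.017,.09),(.545,-.017,-.02),(.573,-.017,-.02),(.59,-.017,-.02),phi=180)"
```

```text
t 15.8 tcp [ 0.5015 -0.0899  0.0907] phi -179.5 zaxis [-0.0133 -0.0389 -0.9992] F [ 1.5 -0.9  2.7] w 0.0069
(0.545, -0.017, 0.09) -> [-0.147  0.242 -0.009]
(0.545, -0.017, -0.02) -> [-0.152  0.256  0.357]
(0.573, -0.017, -0.02) -> [-0.245  0.255  0.356]
(0.59, -0.017, -0.02) -> [-0.302  0.254  0.355]
turn 0.011
```

Call:
{"name": "apply_moves", "arguments": {"rows": "-1 -0.1 0.15 0 0; -1 -0.147 0.242 0 0; -1 -0.148 0.25 0.15 0; -1 -0.15 0.256 0.3 0; -1 -0.152 0.256 0.357 0"}}

```text
time: 16.42
tcp_pos: [0.54, -0.0148, -0.0269]
tcp_rot: [-0.013, 1.0, -0.018, -0.012]
wrist_force: [0.5, -0.5, 0.6]
gripper_width: 0.0
gripper_force: 0.0
```

```bash
python3 -c "
from h import *
to((.573,-.017,-.02),(.588,-.017,-.02),phi=180)"
```

```text
t 16.43 tcp [ 0.54   -0.0148 -0.0269] phi -178.54 zaxis [-0.024  -0.0356 -0.9991] F [ 0.5 -0.5  0.6] w 0.0
(0.573, -0.017, -0.02) -> [-0.109 -0.011 -0.025]
(0.588, -0.017, -0.02) -> [-0.159 -0.013 -0.027]
turn 0.032
```

Call:
{"name": "apply_moves", "arguments": {"rows": "-1 -0.05 -0.008 -0.01 0; -1 -0.09 -0.008 -0.015 0; -1 -0.115 -0.008 -0.02 0; -1 -0.135 -0.008 -0.02 0; -1 -0.145 -0.008 -0.02 0"}}

```text
time: 17.05
tcp_pos: [0.5846, -0.0167, -0.0192]
tcp_rot: [-0.012, 1.0, -0.018, -0.011]
wrist_force: [-6.3, 0.7, 1.3]
gripper_width: -0.0002
gripper_force: 3.1
```

Call:
{"name": "apply_moves", "arguments": {"rows": "-1 -0.004 0 0 0; -1 -0.007 0 0 0; -1 -0.01 0 0 0; -1 -0.011 0 0 0; -1 -0.011 0 0 0"}}

```text
time: 17.68
tcp_pos: [0.5877, -0.0167, -0.0192]
tcp_rot: [-0.012, 1.0, -0.018, -0.011]
wrist_force: [-5.3, 0.7, 0.6]
gripper_width: 0.0005
gripper_force: 2.7
```

Call:
{"name": "apply_moves", "arguments": {"rows": "-1 -0.001 0 0 0; -1 -0.002 0 0 0; -1 -0.003 0 0 0; -1 -0.004 0 0 0; -1 -0.005 0 0 0"}}

```text
time: 18.3
tcp_pos: [0.5883, -0.0166, -0.0192]
tcp_rot: [-0.012, 1.0, -0.018, -0.012]
wrist_force: [-10.6, -0.3, 4.9]
gripper_width: 0.0001
gripper_force: 5.7
```

Against the long leg now. Going round to push it along +y.

Call:
{"name": "apply_moves", "arguments": {"rows": "-1 0.05 0 0 0.02; -1 0.1 -0.01 0 0.03; -1 0.1 -0.12 0 0.03; -1 0.1 -0.24 0 0.03; -1 0.1 -0.33 0 0.03"}}

```text
time: 18.92
tcp_pos: [0.5629, -0.1179, -0.0144]
tcp_rot: [0.0, 1.0, -0.019, -0.009]
wrist_force: [-0.1, 0.0, -0.5]
gripper_width: -0.0001
gripper_force: 0.0
```

```bash
python3 -c "
from h import *
to((.65,-.113,-.022),(.65,-.084,-.022),(.65,-.058,-.022),phi=180)"
```

```text
t 18.93 tcp [ 0.5629 -0.1179 -0.0144] phi 179.95 zaxis [-0.0178 -0.0377 -0.9991] F [-0.1  0.  -0.5] w -0.0001
(0.65, -0.113, -0.022) -> [-0.291  0.017  0.019]
(0.65, -0.084, -0.022) -> [-0.291  0.114  0.016]
(0.65, -0.058, -0.022) -> [-0.29   0.201  0.012]
turn -0.001
```

Call:
{"name": "apply_moves", "arguments": {"rows": "-1 -0.15 0.01 0.01 0; -1 -0.28 0.02 0.018 0; -1 -0.29 0.06 0.018 0; -1 -0.29 0.1 0.018 0; -1 -0.29 0.13 0.018 0"}}

```text
time: 19.55
tcp_pos: [0.6489, -0.0779, -0.0227]
tcp_rot: [-0.0, 1.0, -0.019, -0.009]
wrist_force: [0.2, -7.3, 2.9]
gripper_width: 0.0001
gripper_force: 3.0
```

Call:
{"name": "apply_moves", "arguments": {"rows": "-1 0 0.015 0 0; -1 0 0.03 0 0; -1 0 0.045 0 0; -1 0 0.06 0 0; -1 0 0.07 0 0"}}

```text
time: 20.18
tcp_pos: [0.6493, -0.0578, -0.0228]
tcp_rot: [0.0, 1.0, -0.02, -0.009]
wrist_force: [-0.2, -7.5, 5.0]
gripper_width: 0.0004
gripper_force: 4.1
```

Call:
{"name": "apply_moves", "arguments": {"rows": "-1 0 0.004 0 0; -1 0 0.008 0 0; -1 0 0.01 0 0; -1 0 0.012 0 0; -1 0 0.013 0 0"}}

```text
time: 20.8
tcp_pos: [0.6496, -0.0564, -0.0223]
tcp_rot: [0.001, 1.0, -0.021, -0.008]
wrist_force: [-2.3, -18.7, 7.9]
gripper_width: -0.0001
gripper_force: 8.1
```

Contact with the slice (force jumped to 19 N). Back off and check.

Call:
{"name": "apply_moves", "arguments": {"rows": "-1 0 -0.06 0 0; -1 0.05 -0.18 -0.05 0; -1 0.2 -0.22 -0.2 0; -1 0.35 -0.24 -0.35 0; -1 0.48 -0.26 -0.4 0"}}

```text
time: 21.42
tcp_pos: [0.5063, -0.1264, 0.1034]
tcp_rot: [0.0, 1.0, -0.019, -0.009]
wrist_force: [0.5, -1.2, -0.7]
gripper_width: -0.0005
gripper_force: 0.0
```

```bash
python3 -c "
from h import *
m=env.camera_model('top');p,d=env.capture('top');discs(p,d,m,.0285,.04,(230,340,140,250));discs(p,d,m,.045,.07,(250,480,140,300));discs(p,d,m,.065,.08,(190,230,200,260));cv2.imwrite('pics/t4.png',cv2.resize(p[140:250,180:380],None,fx=4,fy=4,interpolation=cv2.INTER_CUBIC))
to()"
```

```text
[268.3 186.7  23.  268.7 188.8 986.5] h 0.0308 centre [0.6513 0.1096 0.0308]
[ 474.7  264.2   24.5  477.5  264.6 1531.5] h 0.0551 centre [ 0.4949 -0.3195  0.0551]
[447.1 192.8  12.3 447.  192.7 424.5] h 0.0521 centre [ 0.6411 -0.2637  0.0521]
[ 314.7  186.    23.9  314.8  186.  1690.5] h 0.0553 centre [0.6503 0.0101 0.0553]
[207.5 233.5  12.7 207.2 233.5 450. ] h 0.0721 centre [0.547  0.2248 0.0721]
t 21.48 tcp [ 0.503  -0.1265  0.1044] phi 179.94 zaxis [-0.019  -0.038  -0.9991] F [ 3.  -1.1  2.9] w -0.0001
```

View pics/t4.png

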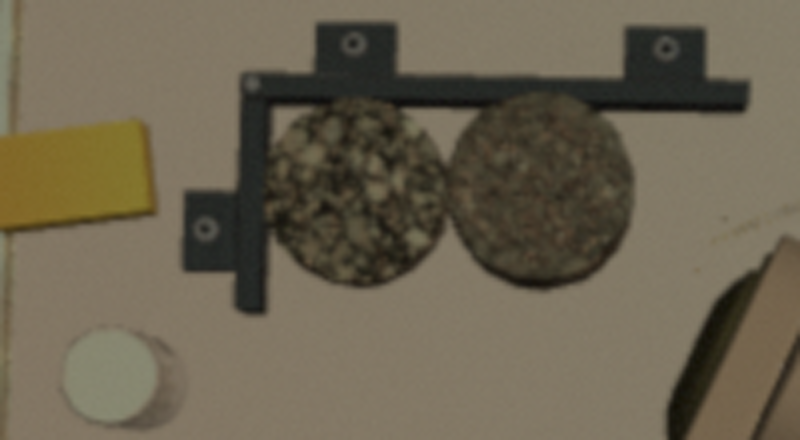

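The top view shows the slice at crop (357,190) in the corner, touching both legs. The porous core at (541,190) is against the long leg, with its centre 99.5 mm from the slice's centre, so they touch. The mini core hasn't moved, and the jar and carton look undisturbed. Handing in.

```bash
python3 -c "
from bench import env
print(env.sign_off())"
```

```text
the job is handed in; nothing more can be done
None
```

The job is handed in at about 21.5 s: the last top view shows the slice in the corner against both legs and the porous core against the long leg, touching it, with the small core, jar and carton left where they stood.

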